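# Change the jar mill over to the long jar

## Task

Change the roller mill over from the small jar to the long jar: take the small jar with the black lid off the rollers and lay it in the empty cradle, slide the blue end stop along its bar until its pointer is level with the red mark, and lay the long jar with the orange lid lengthwise on the rollers between the two stops. Set the jars down gently, do not drop them, and leave everything else on the bench where it is.

Things in the scene. Friction and masses are not known exactly. Their poses are not given: they have to be found in the camera images.
- bed (a point): jar roller mill, fixed, level, 250 x 460 mm: point on the axis of a jar lying on its two rollers, half-way along them, 160 mm above the bench. y along the rollers, x across, z up; yaw within 12 degrees. Black rubber rollers, 40 mm diameter, 396 mm long, not turning, axes at x +-26 mm and 45 mm below this point (tops 25 mm below). End plates at y +-211 mm, tops 10 mm below.
- fixed_face (a point): grey stop clamped on the guide bar, immovable: point midway between the rollers in its jar-facing plane, which looks to the mill's -y; mill axes. It reaches 46 mm from there to +y; its top is level with the jar axis over the rollers, 6 mm lower over the bar, with a small black clamp lever there up to 20 mm above the jar axis.
- stop_face (a point): blue sliding end stop: point of its flat jar-facing plane (looks to the mill's +y) above the guide bar, 11 mm above the bar's top, 16 mm below jar axis height; mill axes. The block is 50 mm wide (x +-25 mm), 90 mm long to -y, its top 10 mm above this point. It slides along the bar only, needs a push of about 4 N and stays where left. It starts 80 to 150 mm from the grey stop's plane; at the mark, 166 mm.
- stop_toe (a point): far end of the blue stop's 20 mm thick triangular plate, which reaches from the block over the rollers: centre of its jar-facing edge there, 10 mm below jar axis height; the plate's top is level with the jar axis
- stop (a joint): travel of the blue stop along the guide bar in m, growing towards the mill's +y (towards the grey stop); range -0.110 to 0.060. The bar: steel, 16 mm diameter, along the mill's y, 85 mm to +x of the bed point, axis 35 mm below it; the space above it is open between the two stops
- pointer (a point): tip of the black pointer on the blue stop's outer (+x) side, over the scale rail, 45 mm behind (to -y of) the jar-facing plane; moves with the stop
- mark (a point): red index clip on the scale rail, 5 mm wide: middle of its top; mill axes. It does not move. The blue stop is set when the pointer's tip has the same mill y as this point.
- small_jar_center (a point): centre of the small jar: white ceramic cylinder with black lid, 64 mm diameter, 66 mm long, axis along its x, about 0.35 kg. It starts lying on the mill's rollers between the stops, near the grey one. Can be gripped across its diameter.
- long_jar_center (a point): centre of the long jar: white ceramic cylinder with orange lid, 64 mm diameter, 150 mm long, axis along its x, about 0.65 kg. It starts lying in one of the two cradles. Either end may face either stop.
- cradle_empty_bed (a point): empty cradle, fixed: point on the axis of a jar lying in it, half-way along, 52 mm above the bench; x along that axis, y across. Grey base 176 x 92 x 8 mm; two rails of 12 mm diameter along x, axes at y +-26 mm, tops 22 mm below this point; end lips at x +-84 mm, tops 26 mm below it. The cradles may stand at either side.
- cradle_full_bed (a point): the same point of the like cradle in which the long jar starts
- small_jar: the small jar, origin at its centre
- long_jar: the long jar, origin at its centre
- ball_pan: brass pan of white milling balls, 116 mm across, 36 mm high; a bystander to leave alone
- white_bottle: white bottle with blue cap, 64 mm across, 150 mm high; a bystander to leave alone
- amber_jar: amber glass jar, 68 mm across, 100 mm high; a bystander to leave alone
- sieve: brass test sieve, 106 mm across, 46 mm high; a bystander to leave alone
- beaker: white ceramic beaker, 68 mm across, 85 mm high; a bystander to leave alone
- screwdriver: screwdriver lying on the bench, 190 mm long along its x; a bystander to leave alone
- wrench: wrench lying on the bench, 170 mm long along its x; a bystander to leave alone
- spare_lid: black spare jar lid lying flat, 64 mm across, 20 mm high; a bystander to leave alone
Things that resemble listed ones, but are neither listed nor needed, are in the scene too. What is shaped like the small_jar but pink is not meant.

How it is judged (in metres and radians):
At the end, for the whole second after the job is handed in: Pointer within 4 mm of the red mark; long jar at rest on both rollers (8 mm across, 6 mm in height, 0.08 rad) between the stops; small jar at rest on the rails of the empty cradle (8 mm across, 6 mm in height, 55 mm along, 0.15 rad) (y of pointer in the frame of mark between -0.004 and 0.004 m and x of long_jar_center in the frame of bed between -0.008 and 0.008 m and z of long_jar_center in the frame of bed between -0.006 and 0.006 m and y of long_jar_center in the frame of fixed_face between -0.096 and -0.072 m and angle between the x axis of long_jar_center and the y axis of bed, either way round below 0.08 rad and y of small_jar_center in the frame of cradle_empty_bed between -0.008 and 0.008 m and z of small_jar_center in the frame of cradle_empty_bed between -0.006 and 0.006 m and x of small_jar_center in the frame of cradle_empty_bed between -0.055 and 0.055 m and angle between the x axis of small_jar_center and the x axis of cradle_empty_bed, either way round below 0.15 rad and linear speed of each of small_jar, long_jar below 0.02 m/s and velocity of joint stop between -0.005 and 0.005 m/s); the robot touches nothing.
It fails at once if a jar was dropped on to the rollers or the cradle rather than set down (faster than 0.45 m/s within 20 mm above its resting height) ((x of long_jar_center in the frame of bed between -0.03 and 0.03 m and y of long_jar_center in the frame of bed between -0.2 and 0.2 m and z of long_jar_center in the frame of bed below 0.02 m and linear speed of long_jar above 0.45 m/s) or (y of small_jar_center in the frame of cradle_empty_bed between -0.03 and 0.03 m and x of small_jar_center in the frame of cradle_empty_bed between -0.08 and 0.08 m and z of small_jar_center in the frame of cradle_empty_bed below 0.02 m and linear speed of small_jar above 0.45 m/s)).
It fails at once if a bystander was moved from its place by more than 25 mm (distance of any of ball_pan, white_bottle, amber_jar, sieve, beaker, screwdriver, wrench, spare_lid from where it was at the start of the episode above 0.025 m).
It also fails if it takes over 67 s, if anything falls off the work surface, if the arm or the gripper's body presses on something with over 40 N, if the wrist force passes 120 N, or if a joint passes its speed limit or range.

## Robot

A 6-joint arm with a two-finger parallel gripper is mounted at the origin on the work surface. World frame = base frame: x ahead of the robot, y to its left, z up, the work surface at z = 0. Lengths are in m, angles in degrees, forces in N, time in s.
With the tool pointing down it reaches from about 0.3 to 0.75 m from the base axis. Payload 8.5 kg.
Tool frame: the origin (TCP) lies on the centre line of the jaws, within the pads' length; the fingertips stand 17 mm ahead of it and the grasp point (between the pads) lies 2 mm behind it (env.tip_extent is the distance from the TCP to the fingertips, in m); z points along the fingers, y is the direction in which the jaws open and shut (so a half turn about z gives the same grasp; the last joint's range is limited). The gripper opens to 85 mm and grips with 20 to 120 N. Pads are 22 mm wide; open, the fingers measure 114 mm over their backs; the gripper's body (76 mm by 85 mm) begins 54 mm behind the grasp point. The pads swing forward as they close: fully open they stand 13 mm farther back than shut.
Start: joints at [61.06, 21.807, 74.336, -0, 83.858, -12.336], TCP at [0.157, 0.527, 0.248] pointing down, gripper open.
Joint ranges: [-178.18, 178.18], [-50.72, 133.34], [12.68, 142.11], [-81.47, 261.47], [9.98, 163.14], [-165.26, 165.26]. Speed limits (degrees/s): [136.94, 136.94, 180, 180, 180, 180].

## Interface

Orientations are given as a 3x3 rotation matrix whose columns are the frame's x, y, z axes.
In Python, from rig import telemetry, get_image, camera_params, close_job, env gives the robot as it stands.
- The arm moves only by the tool apply_moves, never from a script. Its argument "motion" is a list of rows, each an object of numbers: "tx", "ty", "tz": the shift along the tool's x, y, z in cm; "turn": the turn about the tool's z in degrees; "jaw": the gripper's target within -1 to 1 (fully open at 1, half-way at 0, shut at -1). In form: [{"tx": .., "ty": .., "tz": .., "turn": .., "jaw": ..}, ...]. A call has 1 to 5 rows; each row is the pose to reach, as a shift and turn from the pose measured when the call began, along the tool's axes at that moment; what a row does not reach only later rows make up. A row lasts 1/12 s, in which the tool goes at most 41.7 mm and 7.16 degrees, less where a joint would pass 70% of its speed; a pose out of reach is approached as far as the arm can. A call with a gripper value outside its range is refused whole. The fingers move at their own pace and stop on an object; "squeeze" is the grip in N (left out, the last holds). Time passes only in rows, so rows that repeat a pose let the fingers close. It gives the time, the measured TCP pose, the force and the opening at its end, in the units of the state.
- telemetry.observe(): the state, without advancing time (a new reading comes with each control period).
- get_image(name): name is "scene" or "top"; returns (picture, depth): 400x640x3 uint8, red, green, blue; 400x640 float32, m along the optical axis (not along the pixel's ray), 0 where there is no reading.
- camera_params(name): a dict with "fx", "fy", "cx", "cy" (pixels), "rvec" (rotation vector, rad) and "tvec" (3), from world to camera coordinates, as OpenCV has them. Camera axes: x right, y down, z forward; pixel columns grow to the right and rows downward; lengths in m; the calibration is good to about 2 mm. A picture is of the moment at which its call begins. camera_params takes no time and is no camera call.
- close_job(): hands the job in, once; it reports no verdict.
The state is a dict: "time_s": time; "q": joint angles; "qvel": joint speeds; "joint_efforts": joint torques, N m; "position": TCP position; "tool_rot": TCP orientation; "ft_force": force on the tool from outside, world axes, zero at the start; "wrist_torque": the same for the moment, N m; "grip_width": finger opening in m.
Only numpy, scipy, OpenCV 4.12 (cv2) and the standard library are available. Lean on these libraries where they do the work, as an engineer would, in place of code of your own. Each camera call takes 0.05 s, during which the arm holds its last target. There are 200 camera calls.

## Working session

There is one attempt and no reset: what is moved stays moved. The work goes in short steps, Python scripts to look and compute and a tool call to move; the robot and the scene stay as the last step left them, time stands still between calls to the robot, and variables do not carry over. Pictures are saved under pics/ and viewed, about 8 in all and at most 12, crops included, and the job is handed in when it is done.

Besides the shell and the picture viewer there is one more tool, called after "Call:" as a command line: name --argument value ..., lists and objects as JSON in quotes. apply_moves: Moves the arm, as the interface text tells. Its arguments: {"type":"object","properties":{"motion":{"type":"array"},"squeeze":{"type":"number"}},"required":["motion"]}

```bash
mkdir -p pics; cat > h.py <<'E'
import numpy as np, cv2
from rig import telemetry, get_image, camera_params, close_job, env
def grab(n):
    im,d=get_image(n); np.savez(f'{n}.npz',im=im,d=d); return im,d
def load(n):
    z=np.load(f'{n}.npz'); return z['im'],z['d']
def world(n,d,uv=None):
    c=camera_params(n); R=cv2.Rodrigues(np.array(c['rvec'],float))[0]; t=np.array(c['tvec'],float).ravel()
    v,u=np.mgrid[:d.shape[0],:d.shape[1]]
    P=np.stack([(u-c['cx'])/c['fx']*d,(v-c['cy'])/c['fy']*d,d],-1)
    return (P-t)@R
def proj(n,P):
    c=camera_params(n); K=np.array([[c['fx'],0,c['cx']],[0,c['fy'],c['cy']],[0,0,1]])
    return cv2.projectPoints(np.array(P,float).reshape(-1,3),np.array(c['rvec'],float),np.array(c['tvec'],float),K,None)[0].reshape(-1,2)
def save(im,name): cv2.imwrite(f'pics/{name}.png',im[...,::-1])
E
python3 - <<'E'
from h import *
for n in('scene','top'):
    im,d=grab(n); save(im,n+'0'); c=camera_params(n)
    R=cv2.Rodrigues(np.array(c['rvec'],float))[0]; print(n,c['fx'],-R.T@np.array(c['tvec']).ravel(),R[2])
s=telemetry.observe(); print(s['position'],s['tool_rot'],s['time_s'],s['grip_width'])
E
```

```text
scene 420.21282093018743 [ 1.22942726 -0.59114041  0.98584993] [-0.58218639  0.45373388 -0.67467368]
top 439.67515783179834 [ 0.27966558 -0.00543847  1.45573578] [ 0.129578   -0.00353232 -0.99156294]
[0.15706945 0.52686279 0.24777301] [[-9.58291962e-01  2.85790419e-01 -5.92849757e-04]
 [ 2.85790928e-01  9.58291332e-01 -1.12680628e-03]
 [ 2.46092346e-04 -1.24924048e-03 -9.99999189e-01]] 0.1 0.08543419135847641
```

View pics/top0.png

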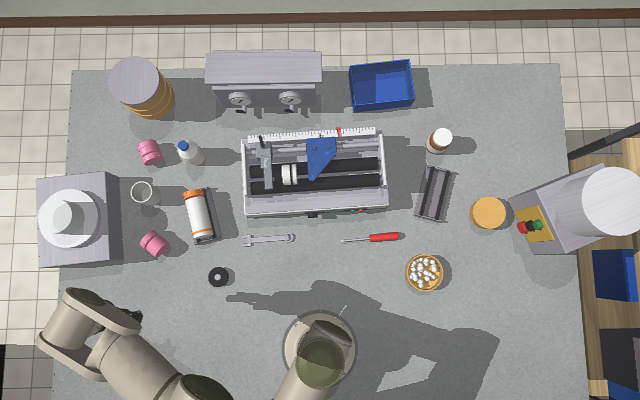

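View pics/scene0.png

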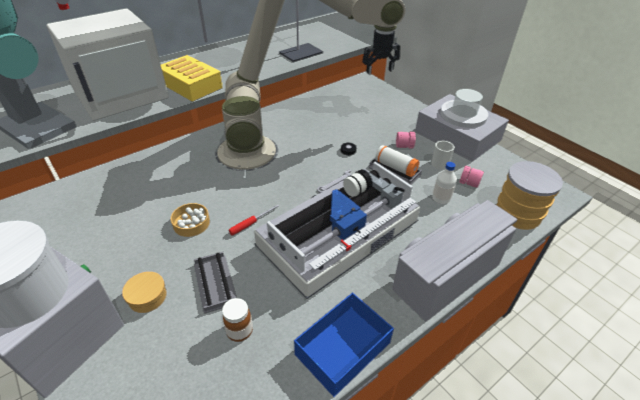

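The top view shows the mill at about (315,172), with the small white jar at (289,174) and the long jar with the orange lid in its cradle at (200,215). The empty cradle is at (434,193), the red mark at (338,131) and the blue stop at (322,155). The pink lookalikes at (149,152) and (154,243) are excluded because of their colour. I'll confirm with an enlarged crop.

```bash
python3 - <<'E'
from h import *
im,d=load('top'); W=world('top',d)
save(cv2.resize(im[115:225,235:395],None,fx=5,fy=5,interpolation=cv2.INTER_CUBIC),'mill')
hsv=cv2.cvtColor(im,cv2.COLOR_RGB2HSV).astype(int); H,S,V=[hsv[...,i] for i in range(3)]
v,u=np.mgrid[:400,:640]
def show(n,m):
    p=W[m]; print(n,m.sum(),'uv',u[m].mean().round(1),v[m].mean().round(1),'med',np.median(p,0).round(4),'min',np.percentile(p,2,axis=0).round(4),'max',np.percentile(p,98,axis=0).round(4))
box=lambda a,b,c,e:(u>=a)&(u<b)&(v>=c)&(v<e)
show('blue',box(295,345,130,190)&(H>100)&(H<130)&(S>100))
show('red',box(325,350,120,140)&((H<8)|(H>172))&(S>120))
show('smalljar',box(270,305,160,190)&(W[...,2]>.165))
show('longjar',box(180,220,180,250)&(W[...,2]>.05))
m=box(180,220,180,250)&(W[...,2]>.055); r=cv2.minAreaRect(W[m][:,:2].astype(np.float32)); print('long',r)
m=box(405,460,160,230)&(W[...,2]>.005)&(W[...,2]<.1)
print('cradle',cv2.minAreaRect(W[m][:,:2].astype(np.float32)))
m=box(235,395,120,220)&(W[...,2]>.06)&(W[...,2]<.3); 
print('mill',cv2.minAreaRect(W[m][:,:2].astype(np.float32)))
print(proj('top',[0.4,0,0.16]))
E
```

```text
blue 924 uv 319.0 154.7 med [ 0.5967 -0.0084  0.1595] min [ 0.5232 -0.0573  0.1491] max [0.6475 0.0249 0.1664]
red 19 uv 337.9 131.4 med [ 0.6806 -0.0717  0.1233] min [ 0.6593 -0.075   0.1153] max [ 0.6892 -0.0669  0.1284]
smalljar 451 uv 285.0 174.3 med [0.5297 0.0892 0.1872] min [0.5039 0.0574 0.1668] max [0.5616 0.1214 0.1961]
longjar 958 uv 197.8 213.0 med [0.4313 0.3722 0.0781] min [0.3549 0.3324 0.0539] max [0.5051 0.4137 0.0885]
long ((0.3447316884994507, 0.23552417755126953), (0.47830730676651, 0.1428583711385727), 58.259490966796875)
cradle ((0.491727352142334, -0.38720130920410156), (0.18159537017345428, 0.23639048635959625), 87.77552795410156)
mill ((0.5527511835098267, 0.00488203763961792), (0.2678631842136383, 0.46205469965934753), 4.180920124053955)
[[316.16784574 218.97200104]]
```

View pics/mill.png

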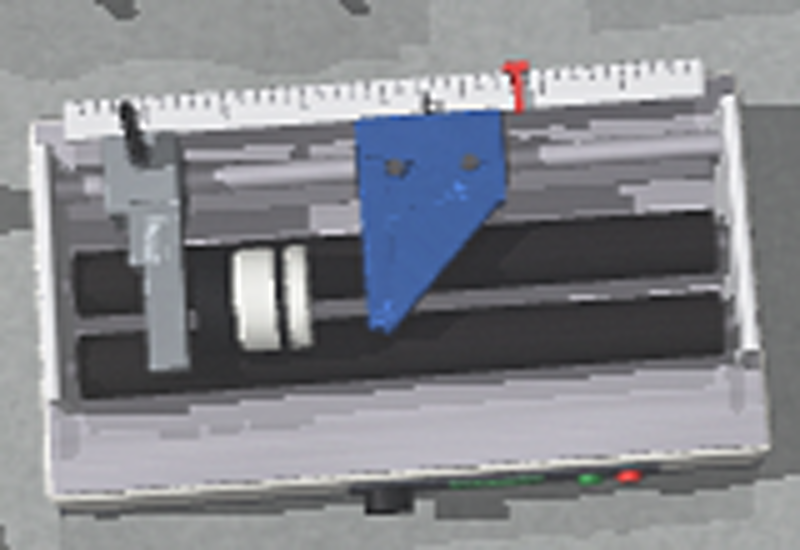

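The crop confirms the white small jar with its dark lid and band at top-view pixels (281–297,174), next to the grey stop. The blue stop's pointer is at crop (428,100) and the red mark at (516,85). Next I'll fit the frames.

```bash
python3 - <<'E'
from h import *
from scipy.optimize import minimize
im,d=load('top'); W=world('top',d)
v,u=np.mgrid[:400,:640]; box=lambda a,b,c,e:(u>=a)&(u<b)&(v>=c)&(v<e)
V=im.max(-1).astype(int)
print('bench',[np.median(W[b:b+8,a:a+8,2]).round(4) for a,b in((330,250),(230,230),(400,200),(460,230))])
# rollers: dark points; cylinder-pair fit
m=box(245,385,150,200)&(V<70)&(W[...,2]>.118)&(W[...,2]<.15); P=W[m]
def cyl(p,P,zc,off,r):
    th,c=p[0],p[1]; s=P[:,0]*np.cos(th)+P[:,1]*np.sin(th)-c
    return np.hypot(np.abs(s)-off,P[:,2]-zc-p[2])-r
f=lambda p:np.abs(cyl(p,P,.115,.026,.02)).mean()
r=min((minimize(f,[t,.54,0],method='Nelder-Mead') for t in(0,.07,.15)),key=lambda r:r.fun); print('rollers th,c,dz',np.rad2deg(r.x[0]),r.x,r.fun,len(P))
th=r.x[0]; ex=np.array([np.cos(th),np.sin(th)]); ey=np.array([-ex[1],ex[0]])
s=(P[:,:2]@ey); print('roller y',np.percentile(s,[0,1,99,100]))
# jars / cradle cylinders
def fitjar(m,z0,x0,n):
    P=W[m]
    f=lambda p:np.abs(np.hypot((P[:,0]-p[1])*np.sin(p[0])-(P[:,1]-p[2])*np.cos(p[0]),P[:,2]-z0-p[3])-.032).mean()
    r=minimize(f,x0,method='Nelder-Mead',options=dict(maxiter=3000)); a=np.array([np.cos(r.x[0]),np.sin(r.x[0])])
    s=P[:,:2]@a; lo,hi=np.percentile(s,[.5,99.5]); o=np.array(r.x[1:3]); c=o+a*((lo+hi)/2-o@a)
    print(n,np.rad2deg(r.x[0]),'centre',c,'len',hi-lo,'dz',r.x[3],r.fun)
fitjar(box(270,305,160,190)&(W[...,2]>.172),.16,[1.6,.53,.09,0],'small')
L=box(182,220,183,245)&(W[...,2]>.055)&(np.hypot(W[...,0]-.43,W[...,1]-.372)<.09); fitjar(L,.052,[.2,.43,.37,0],'long')
# empty cradle: base + rails
m=box(410,458,162,226)&(W[...,2]>.012)&(W[...,2]<.06)&(np.hypot(W[...,0]-.49,W[...,1]+.37)<.12)
print('cradle',m.sum(),cv2.minAreaRect(W[m][:,:2].astype(np.float32)),W[m].mean(0))
# points of interest
def pt(U,Vv,z):
    c=camera_params('top'); R=cv2.Rodrigues(np.array(c['rvec'],float))[0]; t=np.array(c['tvec']).ravel()
    o=-R.T@t; q=R.T@np.array([(U-c['cx'])/c['fx'],(Vv-c['cy'])/c['fy'],1]); return (o+q*(z-o[2])/q[2])
for n,(a,b,z) in dict(ptr=(428,104,.13),mark=(516,92,.13),blue_face_top=(357,135,.154),toe=(370,330,.16),grey_lo=(188,370,.16),blue_back=(505,115,.154)).items():
    p=pt(235+a/5-.4,115+b/5-.4,z); print(n,p.round(4),'mill x,y',p[:2]@ex-r.x[1],p[:2]@ey)
c=cv2.resize(im[155:235,400:470],None,fx=6,fy=6,interpolation=cv2.INTER_CUBIC); c2=cv2.resize(im[175:255,170:240],None,fx=6,fy=6,interpolation=cv2.INTER_CUBIC)
save(np.hstack([c2[:, :400],c[:,:400]]),'cradles')
E
```

```text
bench [np.float64(0.0006), np.float64(0.0004), np.float64(0.0011), np.float64(0.0019)]
rollers th,c,dz 3.1901646477895897 [0.05567888 0.5392058  0.00115949] 0.0018850549358203404 2349
roller y [-0.2236545  -0.21966808  0.16854552  0.17215967]
small 92.14142154756621 centre [0.53498952 0.0893571 ] len 0.06485001834763823 dz -0.00016278033452692034 0.008117277117915588
long 14.227865620272446 centre [0.43244222 0.37849373] len 0.1484941956576118 dz -0.000911948634725996 0.0022030241754708536
cradle 717 ((0.4940459728240967, -0.3706056773662567), (0.12457792460918427, 0.1848134845495224), 73.89910888671875) [ 0.49351706 -0.38751828  0.02404432]
ptr [ 0.6628 -0.016   0.13  ] mill x,y 0.12169684194158659 -0.05284649926947896
mark [ 0.6697 -0.0707  0.13  ] mill x,y 0.12552542407865885 -0.10790803760632624
blue_face_top [0.6371 0.0277 0.154 ] mill x,y 0.09844928467556469 -0.007825768194258058
toe [0.5155 0.021  0.16  ] mill x,y -0.02331300775085421 -0.0076794418745058865
grey_lo [0.4929 0.1299 0.16  ] mill x,y -0.039877414513567966 0.10229279881909648
blue_back [ 0.6483 -0.0626  0.154 ] mill x,y 0.10462752519906615 -0.0985583093682394
```

View pics/cradles.png

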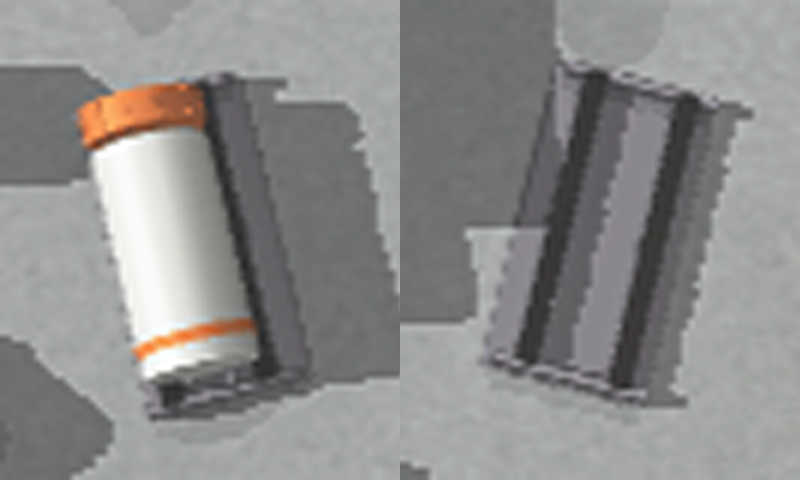

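```bash
cat >> h.py <<'E'
def pt(U,V,z,n='top'):
    c=camera_params(n); R=cv2.Rodrigues(np.array(c['rvec'],float))[0]; t=np.array(c['tvec']).ravel()
    o=-R.T@t; q=R.T@np.array([(U-c['cx'])/c['fx'],(V-c['cy'])/c['fy'],1]); return (o+q*(z-o[2])/q[2])
def rel(T,yaw=None):
    "shift in cm (tool axes) and turn to bring TCP to T with tool y at world yaw (deg, mod 180)"
    s=telemetry.observe(); R=np.array(s['tool_rot']); p=np.array(s['position'])
    y=np.rad2deg(np.arctan2(R[1,1],R[0,1])); t=None
    if yaw is not None: t=-((yaw-y+90)%180-90)
    print('t',s['time_s'],'pos',p.round(4),'yaw',y.round(2),'F',np.round(s['ft_force'],1),'w',round(s['grip_width'],4),'-> cm',((np.array(T)-p)@R*100).round(2),'turn',t,'q',np.round(s['q'],0),'tilt',R[:,2].round(3))
E
python3 - <<'E'
from h import *
P=[pt(400+a/6-.417,155+b/6-.417,.030) for a,b in((190,75),(130,360),(288,98),(225,385))]
P=np.array(P)[:,:2]; print(P.round(4)); 
for a,b in((0,1),(2,3)): e=P[a]-P[b]; print(np.linalg.norm(e),np.rad2deg(np.arctan2(e[1],e[0])))
for a,b in((0,2),(1,3)): e=P[a]-P[b]; print(np.linalg.norm(e))
print('centre',P.mean(0))
im,d=load('top');W=world('top',d); m=(W[...,2]>.02)&(W[...,2]<.045)&(np.hypot(W[...,0]-.494,W[...,1]+.375)<.095)&(im.max(-1)<80)
Q=W[m][:,:2]; 
from scipy.optimize import minimize
f=lambda p:np.abs(np.abs((Q[:,1]-p[1])*np.cos(p[0])-(Q[:,0]-.494)*np.sin(p[0]))-.026).mean()
r=minimize(f,[-.2,-.377],method='Nelder-Mead'); print('fit',np.rad2deg(r.x[0]),r.x[1],r.fun,m.sum())
rel([.535,.0894,.30],3.2)
E
```

```text
[[ 0.5787 -0.3823]
 [ 0.4214 -0.3422]
 [ 0.565  -0.4357]
 [ 0.407  -0.3931]]
0.16230241462969325 -14.321950645469615
0.16358946446774641 -15.072671522936906
0.05507296242094988
0.05294618294516899
centre [ 0.49303875 -0.38831194]
fit -16.071820950240735 -0.3880373051124252 0.003095437377895981 372
t 0.1 pos [0.1571 0.5269 0.2478] yaw 73.39 F [-0.4 -0.4 -0.2] w 0.0854 -> cm [-48.72 -31.13  -5.2 ] turn 70.193885176447 q [ 61.  22.  74.  -0.  84. -12.] tilt [-0.001 -0.001 -1.   ]
```

Call:
apply_moves --motion '[{"tx": -16.2,"ty": -10.4,"tz": -1.7,"jaw": 1},{"tx": -16.2,"ty": -10.4,"tz": -1.7,"jaw": 1},{"tx": -16.2,"ty": -10.4,"tz": -1.7,"jaw": 1},{"tx": -16.2,"ty": -10.4,"tz": -1.7,"jaw": 1},{"tx": -16.2,"ty": -10.4,"tz": -1.7,"jaw": 1}]'

```text
invalid input
```

Call:
apply_moves --motion '[{"tx": -16.2,"ty": -10.4,"tz": -1.7,"jaw": 1},{"tx": -16.2,"ty": -10.4,"tz": -1.7,"jaw": 1},{"tx": -16.2,"ty": -10.4,"tz": -1.7,"jaw": 1},{"tx": -16.2,"ty": -10.4,"tz": -1.7,"jaw": 1},{"tx": -16.2,"ty": -10.4,"tz": -1.7,"jaw": 1}]'

```text
invalid input
```

Call:
apply_moves --motion '[{"tx": 0,"ty": 0,"tz": 0,"turn": 35,"jaw": 1},{"tx": 0,"ty": 0,"tz": 0,"turn": 35,"jaw": 1},{"tx": 0,"ty": 0,"tz": 0,"turn": 35,"jaw": 1},{"tx": 0,"ty": 0,"tz": 0,"turn": 35,"jaw": 1},{"tx": 0,"ty": 0,"tz": 0,"turn": 35,"jaw": 1}]'

```text
time_s: 0.52
position: [0.157, 0.5267, 0.2474]
tool_rot: [[-0.616, 0.788, -0.001], [0.788, 0.616, -0.002], [-0.001, -0.002, -1.0]]
ft_force: [0.3, -0.4, 0.2]
grip_width: 0.0854
```

Call:
apply_moves --motion '[{"tx": 0,"ty": 0,"tz": 0,"turn": 35,"jaw": 1},{"tx": 0,"ty": 0,"tz": 0,"turn": 35,"jaw": 1},{"tx": 0,"ty": 0,"tz": 0,"turn": 35,"jaw": 1},{"tx": 0,"ty": 0,"tz": 0,"turn": 35,"jaw": 1},{"tx": 0,"ty": 0,"tz": 0,"turn": 35,"jaw": 1}]'

```text
time_s: 0.93
position: [0.1569, 0.5266, 0.247]
tool_rot: [[-0.047, 0.999, -0.002], [0.999, 0.047, -0.003], [-0.003, -0.002, -1.0]]
ft_force: [0.7, 0.5, -1.0]
grip_width: 0.0856
```

```bash
python3 -c "
from h import *
rel([.535,.0894,.25],3.2)"
```

```text
t 0.9333 pos [0.1569 0.5266 0.247 ] yaw 2.68 F [ 0.7  0.5 -1. ] w 0.0856 -> cm [-45.44  35.72  -0.24] turn -0.5167771231063796 q [61. 22. 74.  0. 84. 58.] tilt [-0.002 -0.003 -1.   ]
```

Every row needs "turn". The turns worked, so now I'll translate.

Call:
apply_moves --motion '[{"tx": -15.1,"ty": 11.9,"tz": 0,"turn": 0,"jaw": 1},{"tx": -15.1,"ty": 11.9,"tz": 0,"turn": 0,"jaw": 1},{"tx": -15.1,"ty": 11.9,"tz": 0,"turn": 0,"jaw": 1},{"tx": -15.1,"ty": 11.9,"tz": 0,"turn": 0,"jaw": 1},{"tx": -15.1,"ty": 11.9,"tz": 0,"turn": 0,"jaw": 1}]'

```text
time_s: 1.35
position: [0.2844, 0.3788, 0.247]
tool_rot: [[-0.045, 0.999, -0.002], [0.999, 0.045, -0.004], [-0.004, -0.002, -1.0]]
ft_force: [0.5, 1.7, 0.4]
grip_width: 0.0852
```

Call:
apply_moves --motion '[{"tx": -15.1,"ty": 11.9,"tz": 0,"turn": 0,"jaw": 1},{"tx": -15.1,"ty": 11.9,"tz": 0,"turn": 0,"jaw": 1},{"tx": -15.1,"ty": 11.9,"tz": 0,"turn": 0,"jaw": 1},{"tx": -15.1,"ty": 11.9,"tz": 0,"turn": 0,"jaw": 1},{"tx": -15.1,"ty": 11.9,"tz": 0,"turn": 0,"jaw": 1}]'

```text
time_s: 1.77
position: [0.4117, 0.2307, 0.2472]
tool_rot: [[-0.044, 0.999, -0.002], [0.999, 0.044, -0.004], [-0.004, -0.002, -1.0]]
ft_force: [-0.4, 0.4, 0.8]
grip_width: 0.0854
```

Call:
apply_moves --motion '[{"tx": -15.1,"ty": 11.9,"tz": 0,"turn": 0,"jaw": 1},{"tx": -15.1,"ty": 11.9,"tz": 0,"turn": 0,"jaw": 1},{"tx": -15.1,"ty": 11.9,"tz": 0,"turn": 0,"jaw": 1},{"tx": -15.1,"ty": 11.9,"tz": 0,"turn": 0,"jaw": 1},{"tx": -15.1,"ty": 11.9,"tz": 0,"turn": 0,"jaw": 1}]'

```text
time_s: 2.18
position: [0.5389, 0.082, 0.247]
tool_rot: [[-0.042, 0.999, -0.002], [0.999, 0.042, -0.005], [-0.005, -0.002, -1.0]]
ft_force: [-0.5, -0.4, 0.9]
grip_width: 0.0852
```

```bash
python3 -c "
from h import *
rel([.535,.0894,.162],3.2)"
```

```text
t 2.1833 pos [0.5389 0.082  0.247 ] yaw 2.39 F [-0.5 -0.4  0.9] w 0.0852 -> cm [ 0.79 -0.34  8.5 ] turn -0.813636367129277 q [-4. 21. 75. -0. 84. -6.] tilt [-0.002 -0.005 -1.   ]
```

Call:
apply_moves --motion '[{"tx": 0.8,"ty": -0.3,"tz": 0,"turn": -0.8,"jaw": 1},{"tx": 0.8,"ty": -0.3,"tz": 3,"turn": -0.8,"jaw": 1},{"tx": 0.8,"ty": -0.3,"tz": 6,"turn": -0.8,"jaw": 1},{"tx": 0.8,"ty": -0.3,"tz": 8.0,"turn": -0.8,"jaw": 1},{"tx": 0.8,"ty": -0.3,"tz": 8.5,"turn": -0.8,"jaw": 1}]'

```text
time_s: 2.6
position: [0.5336, 0.0897, 0.1586]
tool_rot: [[-0.056, 0.998, -0.009], [0.998, 0.056, -0.004], [-0.004, -0.009, -1.0]]
ft_force: [-0.4, -0.0, -0.1]
grip_width: 0.0848
```

Call:
apply_moves --motion '[{"tx": 0,"ty": 0,"tz": 0,"turn": 0,"jaw": -0.2},{"tx": 0,"ty": 0,"tz": 0,"turn": 0,"jaw": -0.2},{"tx": 0,"ty": 0,"tz": 0,"turn": 0,"jaw": -0.2},{"tx": 0,"ty": 0,"tz": 0,"turn": 0,"jaw": -0.2},{"tx": 0,"ty": 0,"tz": 0,"turn": 0,"jaw": -0.2}]' --squeeze 45

```text
time_s: 3.02
position: [0.5351, 0.0898, 0.1604]
tool_rot: [[-0.056, 0.998, -0.003], [0.998, 0.056, -0.004], [-0.004, -0.004, -1.0]]
ft_force: [7.0, 1.2, 2.1]
grip_width: 0.0624
```

```bash
python3 -c "
from h import *
rel([.535,.0894,.162],3.2)"
```

```text
t 3.0167 pos [0.5351 0.0898 0.1604] yaw 3.2 F [7.  1.2 2.1] w 0.0624 -> cm [-0.04 -0.02 -0.16] turn -0.004752121829483258 q [-3. 26. 83. -0. 71. -6.] tilt [-0.003 -0.004 -1.   ]
```

Call:
apply_moves --motion '[{"tx": 0,"ty": 0,"tz": -1,"turn": 0,"jaw": -0.2},{"tx": 0,"ty": 0,"tz": -3,"turn": 0,"jaw": -0.2},{"tx": 0,"ty": 0,"tz": -6,"turn": 0,"jaw": -0.2},{"tx": 0,"ty": 0,"tz": -9,"turn": 0,"jaw": -0.2},{"tx": 0,"ty": 0,"tz": -9,"turn": 0,"jaw": -0.2}]'

```text
time_s: 3.43
position: [0.5366, 0.0903, 0.2569]
tool_rot: [[-0.056, 0.998, 0.006], [0.998, 0.056, -0.005], [-0.005, 0.006, -1.0]]
ft_force: [1.3, 0.2, -3.2]
grip_width: 0.0624
```

```bash
python3 -c "
from h import *
rel([.493,-.388,.25],75)"
```

```text
t 3.4333 pos [0.5366 0.0903 0.2569] yaw 3.22 F [ 1.3  0.2 -3.2] w 0.0624 -> cm [-47.51  -7.04   0.89] turn -71.78478391791856 q [-3. 21. 75. -0. 84. -6.] tilt [ 0.006 -0.005 -1.   ]
```

Call:
apply_moves --motion '[{"tx": -3,"ty": -0.5,"tz": 0,"turn": 0,"jaw": -0.2},{"tx": -7,"ty": -1,"tz": 0,"turn": 0,"jaw": -0.2},{"tx": -11,"ty": -1.6,"tz": 0,"turn": 0,"jaw": -0.2},{"tx": -15,"ty": -2.2,"tz": 0,"turn": 0,"jaw": -0.2},{"tx": -19,"ty": -2.8,"tz": 0,"turn": 0,"jaw": -0.2}]'

```text
time_s: 3.85
position: [0.5181, -0.1023, 0.2577]
tool_rot: [[-0.057, 0.998, 0.005], [0.998, 0.057, -0.004], [-0.004, 0.004, -1.0]]
ft_force: [1.0, -0.0, -4.1]
grip_width: 0.0625
```

Call:
apply_moves --motion '[{"tx": -4,"ty": -0.6,"tz": 0,"turn": 0,"jaw": -0.2},{"tx": -8,"ty": -1.2,"tz": 0,"turn": 0,"jaw": -0.2},{"tx": -12,"ty": -1.8,"tz": 0,"turn": 0,"jaw": -0.2},{"tx": -16,"ty": -2.4,"tz": 0,"turn": 0,"jaw": -0.2},{"tx": -20,"ty": -3.0,"tz": 0,"turn": 0,"jaw": -0.2}]'

```text
time_s: 4.27
position: [0.4983, -0.3051, 0.2583]
tool_rot: [[-0.057, 0.998, 0.003], [0.998, 0.057, -0.003], [-0.003, 0.003, -1.0]]
ft_force: [0.8, 0.1, -2.8]
grip_width: 0.0625
```

Call:
apply_moves --motion '[{"tx": -3,"ty": -0.4,"tz": 0,"turn": -6,"jaw": -0.2},{"tx": -6,"ty": -0.8,"tz": 0,"turn": -13,"jaw": -0.2},{"tx": -8,"ty": -1.2,"tz": 0,"turn": -20,"jaw": -0.2},{"tx": -8.5,"ty": -1.2,"tz": 0,"turn": -27,"jaw": -0.2},{"tx": -8.5,"ty": -1.2,"tz": 0,"turn": -34,"jaw": -0.2}]'

```text
time_s: 4.68
position: [0.4901, -0.392, 0.2575]
tool_rot: [[-0.608, 0.794, 0.001], [0.794, 0.608, -0.001], [-0.002, 0.0, -1.0]]
ft_force: [0.1, 0.7, -2.2]
grip_width: 0.0627
```

Call:
apply_moves --motion '[{"tx": 0,"ty": 0,"tz": 0,"turn": -7,"jaw": -0.2},{"tx": 0,"ty": 0,"tz": 0,"turn": -14,"jaw": -0.2},{"tx": 0,"ty": 0,"tz": 0,"turn": -21,"jaw": -0.2},{"tx": 0,"ty": 0,"tz": 0,"turn": -28,"jaw": -0.2},{"tx": 0,"ty": 0,"tz": 0,"turn": -35,"jaw": -0.2}]'

```text
time_s: 5.1
position: [0.4896, -0.3915, 0.2571]
tool_rot: [[-0.955, 0.296, -0.0], [0.296, 0.955, 0.001], [0.0, 0.0, -1.0]]
ft_force: [0.3, 0.5, -4.0]
grip_width: 0.0625
```

```bash
python3 -c "
from h import *
rel([.493,-.388,.11],75)"
```

```text
t 5.1 pos [ 0.4896 -0.3915  0.2571] yaw 72.8 F [ 0.3  0.5 -4. ] w 0.0625 -> cm [-0.22  0.43 14.71] turn -2.197197549375545 q [ -49.   29.   60.    0.   91. -122.] tilt [-0.     0.001 -1.   ]
```

Now down to 0.11, then a check by picture before seating.

Call:
apply_moves --motion '[{"tx": -0.2,"ty": 0.4,"tz": 3,"turn": -2.2,"jaw": -0.2},{"tx": -0.2,"ty": 0.4,"tz": 7,"turn": -2.2,"jaw": -0.2},{"tx": -0.2,"ty": 0.4,"tz": 11,"turn": -2.2,"jaw": -0.2},{"tx": -0.2,"ty": 0.4,"tz": 14,"turn": -2.2,"jaw": -0.2},{"tx": -0.2,"ty": 0.4,"tz": 14.7,"turn": -2.2,"jaw": -0.2}]'

```text
time_s: 5.52
position: [0.4906, -0.3858, 0.1046]
tool_rot: [[-0.966, 0.259, -0.008], [0.259, 0.966, 0.009], [0.01, 0.007, -1.0]]
ft_force: [-0.6, 0.8, -3.9]
grip_width: 0.0624
```

```bash
python3 - <<'E'
from h import *
rel([.493,-.388,.053],75)
a,_=grab('top'); b,_=grab('scene')
save(np.hstack([cv2.resize(a[150:250,390:490],(400,400),interpolation=cv2.INTER_CUBIC),cv2.resize(b[220:340,160:280],(400,400),interpolation=cv2.INTER_CUBIC)]),'seat')
E
```

```text
t 5.5167 pos [ 0.4906 -0.3858  0.1046] yaw 75.0 F [-0.6  0.8 -3.9] w 0.0624 -> cm [-0.34 -0.19  5.16] turn 0.0014381360464597037 q [ -49.   37.   73.    0.   71. -124.] tilt [-0.008  0.009 -1.   ]
```

View pics/seat.png

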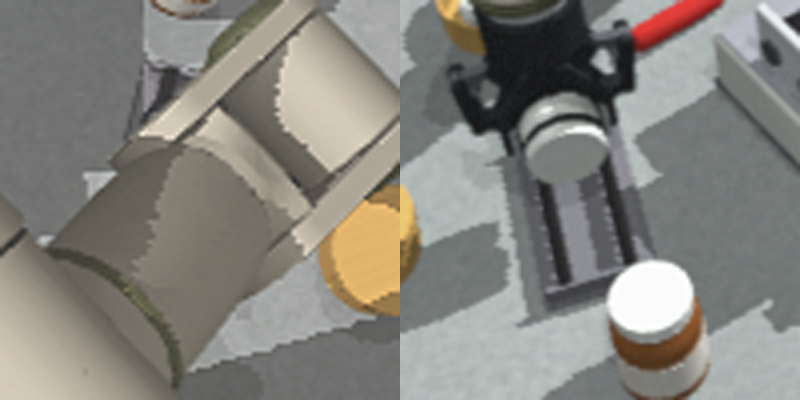

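The scene view shows the jar held lengthwise above the rails at crop (565,140), centred between them. I'll set it down slowly.

Call:
apply_moves --motion '[{"tx": -0.3,"ty": -0.2,"tz": 1,"turn": 0,"jaw": -0.2},{"tx": -0.3,"ty": -0.2,"tz": 2,"turn": 0,"jaw": -0.2},{"tx": -0.3,"ty": -0.2,"tz": 3,"turn": 0,"jaw": -0.2},{"tx": -0.3,"ty": -0.2,"tz": 3.8,"turn": 0,"jaw": -0.2},{"tx": -0.3,"ty": -0.2,"tz": 4.2,"turn": 0,"jaw": -0.2}]'

```text
time_s: 6.03
position: [0.4942, -0.3899, 0.066]
tool_rot: [[-0.966, 0.259, -0.004], [0.259, 0.966, 0.004], [0.005, 0.003, -1.0]]
ft_force: [0.8, -0.0, -3.9]
grip_width: 0.0621
```

```bash
python3 -c "
from h import *
rel([.493,-.388,.053],75)"
```

```text
t 6.0333 pos [ 0.4942 -0.3899  0.066 ] yaw 75.0 F [ 0.8 -0.  -3.9] w 0.0621 -> cm [0.16 0.15 1.3 ] turn 0.0031145416997304665 q [ -49.   40.   75.    0.   66. -124.] tilt [-0.004  0.004 -1.   ]
```

Call:
apply_moves --motion '[{"tx": 0.1,"ty": 0.1,"tz": 0.3,"turn": 0,"jaw": -0.2},{"tx": 0.1,"ty": 0.1,"tz": 0.6,"turn": 0,"jaw": -0.2},{"tx": 0.1,"ty": 0.1,"tz": 0.9,"turn": 0,"jaw": -0.2},{"tx": 0.1,"ty": 0.1,"tz": 1.1,"turn": 0,"jaw": -0.2},{"tx": 0.1,"ty": 0.1,"tz": 1.1,"turn": 0,"jaw": -0.2}]'

```text
time_s: 6.45
position: [0.4934, -0.3886, 0.0548]
tool_rot: [[-0.966, 0.259, -0.004], [0.259, 0.966, 0.005], [0.005, 0.003, -1.0]]
ft_force: [-0.1, -0.1, -4.4]
grip_width: 0.0623
```

```bash
python3 -c "
from h import *
rel([.493,-.388,.0525],75)"
```

```text
t 6.45 pos [ 0.4934 -0.3886  0.0548] yaw 75.0 F [-0.1 -0.1 -4.4] w 0.0623 -> cm [0.06 0.05 0.23] turn 0.0018858307911386873 q [ -49.   40.   75.    0.   65. -124.] tilt [-0.004  0.005 -1.   ]
```

Call:
apply_moves --motion '[{"tx": 0,"ty": 0,"tz": 0.1,"turn": 0,"jaw": -0.2},{"tx": 0,"ty": 0,"tz": 0.2,"turn": 0,"jaw": -0.2},{"tx": 0,"ty": 0,"tz": 0.3,"turn": 0,"jaw": -0.2},{"tx": 0,"ty": 0,"tz": 0.3,"turn": 0,"jaw": -0.2},{"tx": 0,"ty": 0,"tz": 0.3,"turn": 0,"jaw": -0.2}]'

```text
time_s: 6.87
position: [0.4938, -0.3887, 0.0542]
tool_rot: [[-0.966, 0.259, -0.002], [0.259, 0.966, 0.003], [0.003, 0.002, -1.0]]
ft_force: [-2.5, 4.9, 12.7]
grip_width: 0.0628
```

```bash
python3 -c "
from h import *
rel([.493,-.388,.0525],75)"
```

```text
t 6.8667 pos [ 0.4938 -0.3887  0.0542] yaw 75.01 F [-2.5  4.9 12.7] w 0.0628 -> cm [0.1  0.05 0.18] turn 0.008501910833999204 q [ -49.   40.   76.    0.   64. -124.] tilt [-0.002  0.003 -1.   ]
```

Contact at about the expected height. Releasing and retreating.

Call:
apply_moves --motion '[{"tx": 0,"ty": 0,"tz": 0,"turn": 0,"jaw": 0.65},{"tx": 0,"ty": 0,"tz": 0,"turn": 0,"jaw": 0.8},{"tx": 0,"ty": 0,"tz": 0,"turn": 0,"jaw": 1},{"tx": 0,"ty": 0,"tz": 0,"turn": 0,"jaw": 1},{"tx": 0,"ty": 0,"tz": 0,"turn": 0,"jaw": 1}]'

```text
time_s: 7.28
position: [0.4938, -0.3888, 0.0541]
tool_rot: [[-0.966, 0.259, -0.002], [0.259, 0.966, 0.003], [0.003, 0.002, -1.0]]
ft_force: [0.2, 0.1, 0.3]
grip_width: 0.0856
```

Call:
apply_moves --motion '[{"tx": 0,"ty": 0,"tz": -1,"turn": 0,"jaw": 1},{"tx": 0,"ty": 0,"tz": -4,"turn": 0,"jaw": 1},{"tx": 0,"ty": 0,"tz": -8,"turn": 0,"jaw": 1},{"tx": 0,"ty": 0,"tz": -12,"turn": 0,"jaw": 1},{"tx": 0,"ty": 0,"tz": -16,"turn": 0,"jaw": 1}]'

```text
time_s: 7.7
position: [0.4939, -0.389, 0.2167]
tool_rot: [[-0.966, 0.259, -0.002], [0.259, 0.966, 0.003], [0.003, 0.002, -1.0]]
ft_force: [0.6, -0.0, -0.1]
grip_width: 0.0853
```

Call:
apply_moves --motion '[{"tx": 0,"ty": 0,"tz": -3,"turn": 7,"jaw": -1},{"tx": 0,"ty": 0,"tz": -3,"turn": 14,"jaw": -1},{"tx": 0,"ty": 0,"tz": -3,"turn": 21,"jaw": -1},{"tx": 0,"ty": 0,"tz": -3,"turn": 28,"jaw": -1},{"tx": 0,"ty": 0,"tz": -3,"turn": 35,"jaw": -1}]'

```text
time_s: 8.12
position: [0.4939, -0.389, 0.2476]
tool_rot: [[-0.638, 0.77, -0.002], [0.77, 0.638, 0.002], [0.003, -0.0, -1.0]]
ft_force: [0.2, 0.4, -0.4]
grip_width: 0.0257
```

Call:
apply_moves --motion '[{"tx": 0,"ty": 0,"tz": 0,"turn": 7,"jaw": -1},{"tx": 0,"ty": 0,"tz": 0,"turn": 14,"jaw": -1},{"tx": 0,"ty": 0,"tz": 0,"turn": 21,"jaw": -1},{"tx": 0,"ty": 0,"tz": 0,"turn": 28,"jaw": -1},{"tx": 0,"ty": 0,"tz": 0,"turn": 35,"jaw": -1}]'

```text
time_s: 8.53
position: [0.4938, -0.3889, 0.2483]
tool_rot: [[-0.075, 0.997, -0.001], [0.997, 0.075, 0.002], [0.002, -0.001, -1.0]]
ft_force: [0.0, 0.1, -0.5]
grip_width: -0.0002
```

```bash
python3 - <<'E'
from h import *
th=np.deg2rad(3.2); ex=np.array([np.cos(th),np.sin(th)]); ey=np.array([-ex[1],ex[0]])
p=ex*(.5392+.085)+ey*(-.0077+.014+.025); print(p)
rel([*p,.24],3.2)
E
```

```text
[0.62147951 0.06609498]
t 8.5333 pos [ 0.4938 -0.3889  0.2483] yaw 4.31 F [ 0.   0.1 -0.5] w -0.0002 -> cm [44.41 16.16  0.89] turn 1.1097252206001684 q [-49.  30.  61.  -0.  90. -53.] tilt [-0.001  0.002 -1.   ]
```

Call:
apply_moves --motion '[{"tx": 4,"ty": 1.4,"tz": 0,"turn": 1.1,"jaw": -1},{"tx": 8,"ty": 2.8,"tz": 0,"turn": 1.1,"jaw": -1},{"tx": 12,"ty": 4.2,"tz": 0,"turn": 1.1,"jaw": -1},{"tx": 15,"ty": 5.4,"tz": 0,"turn": 1.1,"jaw": -1},{"tx": 15,"ty": 5.4,"tz": 0,"turn": 1.1,"jaw": -1}]'

```text
time_s: 8.95
position: [0.5375, -0.2297, 0.2498]
tool_rot: [[-0.061, 0.998, -0.0], [0.998, 0.061, 0.003], [0.003, -0.0, -1.0]]
ft_force: [0.7, -0.8, 1.1]
grip_width: 0.0
```

Call:
apply_moves --motion '[{"tx": 4,"ty": 1.4,"tz": 0,"turn": 0,"jaw": -1},{"tx": 8,"ty": 2.8,"tz": 0,"turn": 0,"jaw": -1},{"tx": 12,"ty": 4.2,"tz": 0,"turn": 0,"jaw": -1},{"tx": 15,"ty": 5.4,"tz": 0,"turn": 0,"jaw": -1},{"tx": 15,"ty": 5.4,"tz": 0,"turn": 0,"jaw": -1}]'

```text
time_s: 9.37
position: [0.5832, -0.0707, 0.2511]
tool_rot: [[-0.067, 0.998, 0.001], [0.998, 0.067, 0.004], [0.004, 0.001, -1.0]]
ft_force: [0.2, -1.1, 0.6]
grip_width: 0.0
```

Call:
apply_moves --motion '[{"tx": 4,"ty": 1.4,"tz": 0,"turn": 0,"jaw": -1},{"tx": 8,"ty": 2.8,"tz": 0,"turn": 0,"jaw": -1},{"tx": 12,"ty": 4.2,"tz": 0,"turn": 0,"jaw": -1},{"tx": 14.2,"ty": 5.4,"tz": 0,"turn": 0,"jaw": -1},{"tx": 14.2,"ty": 5.4,"tz": 0,"turn": 0,"jaw": -1}]'

```text
time_s: 9.78
position: [0.6284, 0.0795, 0.252]
tool_rot: [[-0.073, 0.997, 0.002], [0.997, 0.073, 0.006], [0.005, 0.002, -1.0]]
ft_force: [-0.6, -1.2, 0.2]
grip_width: -0.0001
```

```bash
python3 - <<'E'
from h import *
rel([.6215,.0661,.157],3.2)
a,_=grab('top'); b,_=grab('scene')
save(np.hstack([cv2.resize(a[110:230,235:395],(400,300),interpolation=cv2.INTER_CUBIC),cv2.resize(b[170:290,260:420],(400,300),interpolation=cv2.INTER_CUBIC)]),'push0')
E
```

```text
t 9.7833 pos [0.6284 0.0795 0.252 ] yaw 4.16 F [-0.6 -1.2  0.2] w -0.0001 -> cm [-1.33 -0.8   9.49] turn 0.9618205033917206 q [-4. 30. 60.  0. 90. -8.] tilt [ 0.002  0.006 -1.   ]
```

View pics/push0.png

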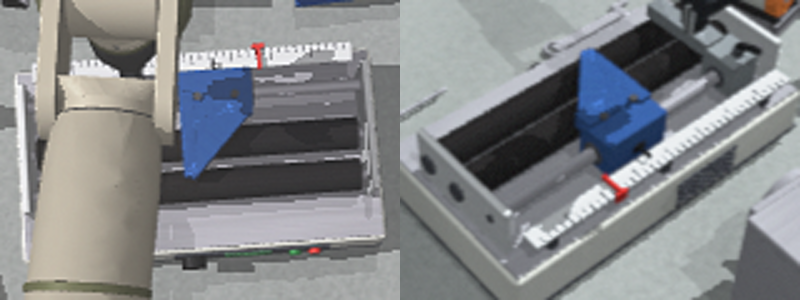

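Top crop: blue stop at (215,110), free space above the bar on its left; red mark at (258,55). Descending in front of the face.

Call:
apply_moves --motion '[{"tx": -1.3,"ty": -0.8,"tz": 0,"turn": 1,"jaw": -1},{"tx": -1.3,"ty": -0.8,"tz": 3,"turn": 1,"jaw": -1},{"tx": -1.3,"ty": -0.8,"tz": 6,"turn": 1,"jaw": -1},{"tx": -1.3,"ty": -0.8,"tz": 8.5,"turn": 1,"jaw": -1},{"tx": -1.3,"ty": -0.8,"tz": 9.1,"turn": 1,"jaw": -1}]'

```text
time_s: 10.3
position: [0.6188, 0.0604, 0.1572]
tool_rot: [[-0.05, 0.999, -0.006], [0.999, 0.05, 0.004], [0.004, -0.006, -1.0]]
ft_force: [0.3, -0.5, -0.5]
grip_width: -0.0002
```

```bash
python3 - <<'E'
from h import *
rel([.6215,.0661,.158],3.2)
E
```

```text
t 10.3 pos [0.6188 0.0604 0.1572] yaw 2.85 F [ 0.3 -0.5 -0.5] w -0.0002 -> cm [ 0.56  0.3  -0.08] turn -0.3488306143853066 q [-5. 33. 70.  0. 77. -8.] tilt [-0.006  0.004 -1.   ]
```

Call:
apply_moves --motion '[{"tx": -1,"ty": 0.3,"tz": 0,"turn": 0,"jaw": -1},{"tx": -2,"ty": 0.3,"tz": 0,"turn": 0,"jaw": -1},{"tx": -2.6,"ty": 0.3,"tz": 0,"turn": 0,"jaw": -1},{"tx": -3.2,"ty": 0.3,"tz": 0,"turn": 0,"jaw": -1},{"tx": -3.8,"ty": 0.3,"tz": 0,"turn": 0,"jaw": -1}]'

```text
time_s: 10.72
position: [0.6241, 0.0219, 0.1582]
tool_rot: [[-0.049, 0.999, -0.004], [0.999, 0.049, 0.005], [0.005, -0.003, -1.0]]
ft_force: [-0.1, 4.4, -0.0]
grip_width: 0.0
```

Call:
apply_moves --motion '[{"tx": -0.6,"ty": 0,"tz": 0,"turn": 0,"jaw": -1},{"tx": -1.2,"ty": 0,"tz": 0,"turn": 0,"jaw": -1},{"tx": -1.8,"ty": 0,"tz": 0,"turn": 0,"jaw": -1},{"tx": -2.4,"ty": 0,"tz": 0,"turn": 0,"jaw": -1},{"tx": -3,"ty": 0,"tz": 0,"turn": 0,"jaw": -1}]'

```text
time_s: 11.13
position: [0.6259, -0.0086, 0.1587]
tool_rot: [[-0.05, 0.999, -0.002], [0.999, 0.05, 0.004], [0.004, -0.002, -1.0]]
ft_force: [-0.9, 4.5, 4.2]
grip_width: 0.0001
```

```bash
python3 - <<'E'
from h import *
rel([.6215,.0661,.158],3.2)
a,_=grab('top'); b,_=grab('scene')
save(np.hstack([cv2.resize(a[120:160,300:360],(400,267),interpolation=cv2.INTER_CUBIC),cv2.resize(b[220:260,325:385],(400,267),interpolation=cv2.INTER_CUBIC)]),'push1')
E
```

```text
t 11.1333 pos [ 0.6259 -0.0086  0.1587] yaw 2.84 F [-0.9  4.5  4.2] w 0.0001 -> cm [ 7.48 -0.06  0.11] turn -0.3566247829281366 q [-12.  34.  69.   0.  77. -15.] tilt [-0.002  0.004 -1.   ]
```

View pics/push1.png

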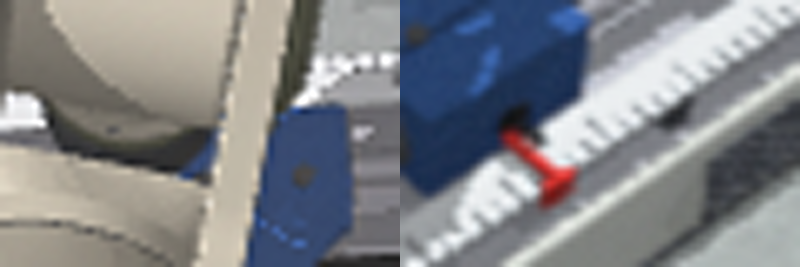

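The scene crop shows the black pointer at (520,115), just short of the red clip at (540,160). By the back edge's shift, about 6 mm remain. I'll push 5 mm more, back off and measure.

Call:
apply_moves --motion '[{"tx": -0.2,"ty": 0,"tz": 0,"turn": 0,"jaw": -1},{"tx": -0.4,"ty": 0,"tz": 0,"turn": 0,"jaw": -1},{"tx": -0.5,"ty": 0,"tz": 0,"turn": 0,"jaw": -1},{"tx": -0.5,"ty": 0,"tz": 0,"turn": 0,"jaw": -1},{"tx": -0.5,"ty": 0,"tz": 0,"turn": 0,"jaw": -1}]'

```text
time_s: 11.65
position: [0.6261, -0.0146, 0.1583]
tool_rot: [[-0.049, 0.999, -0.003], [0.999, 0.049, 0.003], [0.003, -0.003, -1.0]]
ft_force: [1.2, 1.7, 0.4]
grip_width: -0.0003
```

Call:
apply_moves --motion '[{"tx": 2,"ty": 0,"tz": 0,"turn": 0,"jaw": -1},{"tx": 4,"ty": 0,"tz": -1,"turn": 0,"jaw": -1},{"tx": 8,"ty": 0,"tz": -1,"turn": 0,"jaw": -1},{"tx": 8,"ty": 0,"tz": -5,"turn": 0,"jaw": -1},{"tx": 8,"ty": 0,"tz": -8,"turn": 0,"jaw": -1}]'

```text
time_s: 12.07
position: [0.6221, 0.0666, 0.2395]
tool_rot: [[-0.051, 0.999, -0.004], [0.999, 0.051, 0.002], [0.002, -0.004, -1.0]]
ft_force: [0.7, -0.7, 1.3]
grip_width: -0.0
```

```bash
python3 - <<'E'
from h import *
rel([.6215,.0661,.158],3.2)
a,_=grab('top'); b,_=grab('scene')
# fine crops on upright scale
save(np.hstack([cv2.resize(a[120:160,310:360],(400,320),interpolation=cv2.INTER_CUBIC),cv2.resize(b[225:265,325:375],(400,320),interpolation=cv2.INTER_CUBIC)]),'push2')
E
```

```text
t 12.0667 pos [0.6221 0.0666 0.2395] yaw 2.92 F [ 0.7 -0.7  1.3] w -0.0 -> cm [-0.06 -0.03  8.15] turn -0.2788111782501659 q [-5. 30. 62.  0. 88. -8.] tilt [-0.004  0.002 -1.   ]
```

View pics/push2.png

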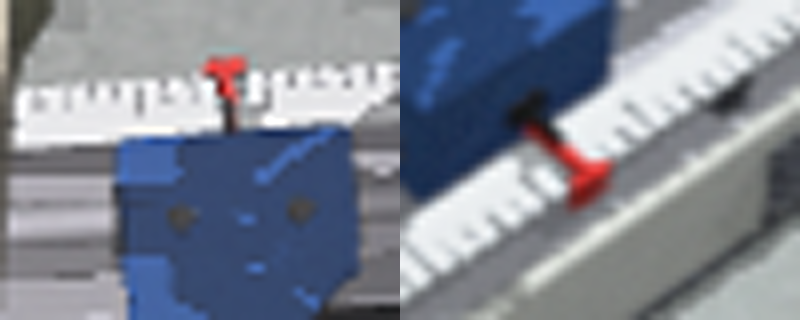

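Pointer at top crop (230,115) lines up with the red stem at (228,90) along the mill's x, and the scene crop agrees. Quick numeric check, then on to the long jar.

```bash
python3 - <<'E'
from h import *
th=np.deg2rad(3.2); ex=np.array([np.cos(th),np.sin(th)]); ey=np.array([-ex[1],ex[0]])
im,d=load('top')
hsv=cv2.cvtColor(im,cv2.COLOR_RGB2HSV).astype(int)
red=((hsv[...,0]<8)|(hsv[...,0]>172))&(hsv[...,1]>110); red[:, :325]=0; red[:,350:]=0; red[:120]=0; red[140:]=0
for v in range(126,138):
    r=np.where(red[v])[0]; row=im[v,328:350].max(-1).astype(int); k=row.argmin()
    q=pt(r.mean(),v,.13)[:2] if len(r) else None; w=pt(328+k,v,.13)[:2]
    print(v,None if q is None else (q@ey).round(4),'dark',row.min(),328+k,(w@ey).round(4),(w@ex-.5392).round(4))
for n,a,b,z in(('face',115,160,.154),('back',355,150,.154)):
    p=pt(310+a/8-.44,120+b/8-.44,z)[:2]; print(n,p@ey)
rel([.4324,.3785,.25],90+14.2-180)
W=world('top',d)
v,u=np.mgrid[:400,:640]; m=(W[...,2]>.055)&(np.hypot(W[...,0]-.49,W[...,1]+.385)<.09)&(W[...,2]<.2)
P=W[m];print('small jar',m.sum(),P.min(0),P.max(0),cv2.minAreaRect(P[:,:2].astype(np.float32)))
E
```

```text
126 None dark 163 340 -0.1166 0.1474
127 -0.1117 dark 164 346 -0.1349 0.1429
128 -0.1099 dark 161 349 -0.144 0.139
129 -0.1081 dark 114 340 -0.1158 0.1378
130 -0.1078 dark 119 337 -0.1063 0.1353
131 -0.1076 dark 121 337 -0.106 0.1321
132 -0.1089 dark 108 338 -0.1089 0.1287
133 None dark 58 338 -0.1086 0.1255
134 None dark 62 338 -0.1084 0.1223
135 None dark 56 338 -0.1082 0.1191
136 None dark 63 338 -0.1079 0.1159
137 None dark 104 333 -0.0922 0.1138
face -0.06279681720321127
back -0.15418592866363742
t 12.1667 pos [0.6241 0.0652 0.244 ] yaw 2.82 F [-0.1  0.   1. ] w -0.0 -> cm [ 32.24 -17.6   -0.72] turn 78.6236441990924 q [-5. 30. 62.  0. 88. -8.] tilt [ 0.008  0.001 -1.   ]
small jar 416 [ 0.45188023 -0.42376463  0.05517767] [ 0.53007323 -0.34999888  0.09184067] ((0.49032825231552124, -0.3878805339336395), (0.06126103177666664, 0.06683813035488129), 73.05374145507812)
```

Pointer mill y is -0.1083 and the mark -0.1081, so the stop is set. The small jar rests at (0.490,-0.388). Going to the long jar.

Call:
apply_moves --motion '[{"tx": 4,"ty": -2.2,"tz": 0,"turn": 0,"jaw": 1},{"tx": 7.6,"ty": -4.2,"tz": 0,"turn": 0,"jaw": 1},{"tx": 11.2,"ty": -6.2,"tz": 0,"turn": 0,"jaw": 1},{"tx": 14.8,"ty": -8.2,"tz": 0,"turn": 0,"jaw": 1},{"tx": 17.5,"ty": -9.6,"tz": 0,"turn": 0,"jaw": 1}]'

```text
time_s: 12.58
position: [0.5179, 0.2367, 0.243]
tool_rot: [[-0.05, 0.999, 0.007], [0.999, 0.05, 0.0], [-0.0, 0.007, -1.0]]
ft_force: [1.0, 0.8, 0.2]
grip_width: 0.06
```

Call:
apply_moves --motion '[{"tx": 4,"ty": -2.2,"tz": 0,"turn": 0,"jaw": 1},{"tx": 7.6,"ty": -4.2,"tz": 0,"turn": 0,"jaw": 1},{"tx": 11.2,"ty": -6.2,"tz": 0,"turn": 5,"jaw": 1},{"tx": 14.7,"ty": -8,"tz": 0,"turn": 9,"jaw": 1},{"tx": 14.7,"ty": -8,"tz": 0,"turn": 9,"jaw": 1}]'

```text
time_s: 13.0
position: [0.4272, 0.3838, 0.242]
tool_rot: [[0.106, 0.994, 0.007], [0.994, -0.106, 0.001], [0.001, 0.007, -1.0]]
ft_force: [0.4, 0.4, 0.3]
grip_width: 0.0853
```

Call:
apply_moves --motion '[{"tx": 0,"ty": 0,"tz": 0,"turn": 7,"jaw": 1},{"tx": 0,"ty": 0,"tz": 0,"turn": 14,"jaw": 1},{"tx": 0,"ty": 0,"tz": 0,"turn": 21,"jaw": 1},{"tx": 0,"ty": 0,"tz": 0,"turn": 28,"jaw": 1},{"tx": 0,"ty": 0,"tz": 0,"turn": 35,"jaw": 1}]'

```text
time_s: 13.42
position: [0.4276, 0.3832, 0.2415]
tool_rot: [[0.662, 0.75, 0.007], [0.75, -0.662, -0.0], [0.004, 0.006, -1.0]]
ft_force: [0.6, -0.1, -0.7]
grip_width: 0.0852
```

Call:
apply_moves --motion '[{"tx": 0,"ty": 0,"tz": 0,"turn": 7,"jaw": 1},{"tx": 0,"ty": 0,"tz": 0,"turn": 14,"jaw": 1},{"tx": 0,"ty": 0,"tz": 0,"turn": 21,"jaw": 1},{"tx": 0,"ty": 0,"tz": 0,"turn": 28,"jaw": 1},{"tx": 0,"ty": 0,"tz": 0,"turn": 35,"jaw": 1}]'

```text
time_s: 13.83
position: [0.4281, 0.3826, 0.2409]
tool_rot: [[0.974, 0.228, 0.007], [0.228, -0.974, -0.002], [0.007, 0.003, -1.0]]
ft_force: [0.5, 0.4, -0.5]
grip_width: 0.0854
```

```bash
python3 - <<'E'
from h import *
rel([.4324,.3785,.1],-75.8)
b,_=grab('scene')
save(cv2.resize(b[90:210,330:470],(700,600),interpolation=cv2.INTER_CUBIC),'long1')
E
```

```text
t 13.8333 pos [0.4281 0.3826 0.2409] yaw -76.81 F [ 0.5  0.4 -0.5] w 0.0854 -> cm [ 0.23  0.45 14.1 ] turn -1.0092916856574732 q [ 30.  24.  71.  -0.  84. 107.] tilt [ 0.007 -0.002 -1.   ]
```

View pics/long1.png

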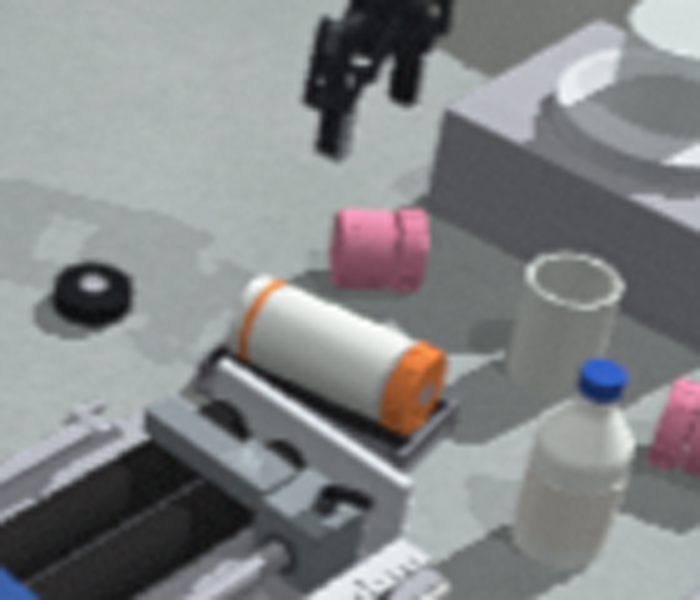

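The orange-lidded long jar lies undisturbed at crop (340,355), with the gripper above it and free room for both fingers. Descending.

Call:
apply_moves --motion '[{"tx": 0.2,"ty": 0.4,"tz": 3,"turn": -1,"jaw": 1},{"tx": 0.2,"ty": 0.4,"tz": 6,"turn": -1,"jaw": 1},{"tx": 0.2,"ty": 0.4,"tz": 9,"turn": -1,"jaw": 1},{"tx": 0.2,"ty": 0.4,"tz": 12,"turn": -1,"jaw": 1},{"tx": 0.2,"ty": 0.4,"tz": 14,"turn": -1,"jaw": 1}]'

```text
time_s: 14.3
position: [0.4314, 0.3778, 0.098]
tool_rot: [[0.971, 0.241, 0.005], [0.241, -0.971, -0.004], [0.004, 0.005, -1.0]]
ft_force: [0.6, -0.1, -0.7]
grip_width: 0.0853
```

```bash
python3 - <<'E'
from h import *
rel([.4324,.3785,.054],-75.8)
E
```

```text
t 14.3 pos [0.4314 0.3778 0.098 ] yaw -76.06 F [ 0.6 -0.1 -0.7] w 0.0853 -> cm [ 0.1  -0.06  4.4 ] turn -0.2566442360267729 q [ 30.  33.  83.  -0.  64. 106.] tilt [ 0.005 -0.004 -1.   ]
```

Call:
apply_moves --motion '[{"tx": 0.1,"ty": 0,"tz": 1.5,"turn": -0.3,"jaw": 1},{"tx": 0.1,"ty": 0,"tz": 3,"turn": -0.3,"jaw": 1},{"tx": 0.1,"ty": 0,"tz": 4,"turn": -0.3,"jaw": 1},{"tx": 0.1,"ty": 0,"tz": 4.4,"turn": -0.3,"jaw": 1},{"tx": 0.1,"ty": 0,"tz": 4.4,"turn": -0.3,"jaw": 1}]'

```text
time_s: 14.72
position: [0.4326, 0.3776, 0.0533]
tool_rot: [[0.969, 0.247, 0.004], [0.247, -0.969, -0.005], [0.003, 0.005, -1.0]]
ft_force: [-0.1, 0.4, -0.1]
grip_width: 0.0857
```

Call:
apply_moves --motion '[{"tx": 0,"ty": 0,"tz": 0,"turn": 0,"jaw": -0.2},{"tx": 0,"ty": 0,"tz": 0,"turn": 0,"jaw": -0.2},{"tx": 0,"ty": 0,"tz": 0,"turn": 0,"jaw": -0.2},{"tx": 0,"ty": 0,"tz": 0,"turn": 0,"jaw": -0.2},{"tx": 0,"ty": 0,"tz": 0,"turn": 0,"jaw": -0.2}]' --squeeze 80

```text
time_s: 15.13
position: [0.432, 0.3819, 0.0566]
tool_rot: [[0.969, 0.248, 0.007], [0.248, -0.969, 0.005], [0.008, -0.003, -1.0]]
ft_force: [-11.1, 18.9, 15.1]
grip_width: 0.0616
```

Call:
apply_moves --motion '[{"tx": 0,"ty": 0,"tz": -1,"turn": 0,"jaw": -0.2},{"tx": 0,"ty": 0,"tz": -3,"turn": 0,"jaw": -0.2},{"tx": 0,"ty": 0,"tz": -6,"turn": 0,"jaw": -0.2},{"tx": 0,"ty": 0,"tz": -9,"turn": 0,"jaw": -0.2},{"tx": 0,"ty": 0,"tz": -12,"turn": 0,"jaw": -0.2}]'

```text
time_s: 15.55
position: [0.4306, 0.3808, 0.178]
tool_rot: [[0.969, 0.248, 0.006], [0.248, -0.969, 0.004], [0.007, -0.003, -1.0]]
ft_force: [0.7, 0.6, -6.6]
grip_width: 0.0616
```

```bash
python3 - <<'E'
from h import *
th=np.deg2rad(3.2); ex=np.array([np.cos(th),np.sin(th)]); ey=np.array([-ex[1],ex[0]])
p=ex*.5392+ey*(.1023+-.0628)/2; print(p)
rel([*p,.27],3.2)
E
```

```text
[0.53725679 0.04981816]
t 15.55 pos [0.4306 0.3808 0.178 ] yaw -75.64 F [ 0.7  0.6 -6.6] w 0.0616 -> cm [ 2.19 34.68 -9.28] turn -78.83998929251112 q [ 30.  27.  77.   0.  75. 105.] tilt [ 0.006  0.004 -1.   ]
```

Call:
apply_moves --motion '[{"tx": 0,"ty": 0,"tz": -3,"turn": 0,"jaw": -0.2},{"tx": 0,"ty": 0,"tz": -6,"turn": 0,"jaw": -0.2},{"tx": 0,"ty": 0,"tz": -9,"turn": 0,"jaw": -0.2},{"tx": 0.2,"ty": 3,"tz": -9.3,"turn": 0,"jaw": -0.2},{"tx": 0.4,"ty": 6,"tz": -9.3,"turn": 0,"jaw": -0.2}]'

```text
time_s: 15.97
position: [0.4486, 0.3233, 0.2732]
tool_rot: [[0.968, 0.251, 0.01], [0.251, -0.968, 0.006], [0.011, -0.003, -1.0]]
ft_force: [1.2, -0.2, -8.4]
grip_width: 0.062
```

Call:
apply_moves --motion '[{"tx": 0.2,"ty": 4,"tz": 0,"turn": 0,"jaw": -0.2},{"tx": 0.4,"ty": 8,"tz": 0,"turn": 0,"jaw": -0.2},{"tx": 0.6,"ty": 12,"tz": 0,"turn": 0,"jaw": -0.2},{"tx": 0.8,"ty": 15,"tz": 0,"turn": 0,"jaw": -0.2},{"tx": 1,"ty": 18,"tz": 0,"turn": 0,"jaw": -0.2}]'

```text
time_s: 16.38
position: [0.5031, 0.1495, 0.2729]
tool_rot: [[0.968, 0.251, 0.009], [0.251, -0.968, 0.005], [0.01, -0.003, -1.0]]
ft_force: [0.7, 0.2, -7.6]
grip_width: 0.0615
```

Call:
apply_moves --motion '[{"tx": 0.2,"ty": 4,"tz": 0,"turn": -5,"jaw": -0.2},{"tx": 0.4,"ty": 8,"tz": 0,"turn": -11,"jaw": -0.2},{"tx": 0.6,"ty": 10.4,"tz": 0,"turn": -17,"jaw": -0.2},{"tx": 0.6,"ty": 10.4,"tz": 0,"turn": -23,"jaw": -0.2},{"tx": 0.6,"ty": 10.4,"tz": 0,"turn": -29,"jaw": -0.2}]'

```text
time_s: 16.8
position: [0.5348, 0.0485, 0.2723]
tool_rot: [[0.723, 0.691, 0.007], [0.69, -0.723, 0.005], [0.009, 0.001, -1.0]]
ft_force: [-0.9, 0.1, -7.2]
grip_width: 0.0613
```

Call:
apply_moves --motion '[{"tx": 0,"ty": 0,"tz": 0,"turn": -6,"jaw": -0.2},{"tx": 0,"ty": 0,"tz": 0,"turn": -12,"jaw": -0.2},{"tx": 0,"ty": 0,"tz": 0,"turn": -18,"jaw": -0.2},{"tx": 0,"ty": 0,"tz": 0,"turn": -24,"jaw": -0.2},{"tx": 0,"ty": 0,"tz": 0,"turn": -30,"jaw": -0.2}]'

```text
time_s: 17.22
position: [0.5342, 0.0484, 0.2723]
tool_rot: [[0.276, 0.961, 0.006], [0.961, -0.276, 0.005], [0.006, 0.005, -1.0]]
ft_force: [0.4, -0.1, -6.8]
grip_width: 0.0613
```

Call:
apply_moves --motion '[{"tx": 0,"ty": 0,"tz": 0,"turn": -6,"jaw": -0.2},{"tx": 0,"ty": 0,"tz": 0,"turn": -12,"jaw": -0.2},{"tx": 0,"ty": 0,"tz": 0,"turn": -18,"jaw": -0.2},{"tx": 0,"ty": 0,"tz": 0,"turn": -19,"jaw": -0.2},{"tx": 0,"ty": 0,"tz": 0,"turn": -19,"jaw": -0.2}]'

```text
time_s: 17.63
position: [0.5337, 0.0484, 0.2723]
tool_rot: [[-0.051, 0.999, 0.005], [0.999, 0.051, 0.005], [0.005, 0.006, -1.0]]
ft_force: [0.4, 0.6, -5.4]
grip_width: 0.0611
```

```bash
python3 - <<'E'
from h import *
rel([.5373,.0498,.21],3.2)
E
```

```text
t 17.6333 pos [0.5337 0.0484 0.2723] yaw 2.9 F [ 0.4  0.6 -5.4] w 0.0611 -> cm [0.1  0.33 6.23] turn -0.3029563584748871 q [ -8.  19.  74.   0.  86. -11.] tilt [ 0.005  0.005 -1.   ]
```

Call:
apply_moves --motion '[{"tx": 0.1,"ty": 0.3,"tz": 2,"turn": -0.3,"jaw": -0.2},{"tx": 0.1,"ty": 0.3,"tz": 4,"turn": -0.3,"jaw": -0.2},{"tx": 0.1,"ty": 0.3,"tz": 5.5,"turn": -0.3,"jaw": -0.2},{"tx": 0.1,"ty": 0.3,"tz": 6.2,"turn": -0.3,"jaw": -0.2},{"tx": 0.1,"ty": 0.3,"tz": 6.2,"turn": -0.3,"jaw": -0.2}]'

```text
time_s: 18.05
position: [0.5363, 0.0498, 0.2089]
tool_rot: [[-0.054, 0.999, 0.002], [0.999, 0.054, 0.005], [0.005, 0.002, -1.0]]
ft_force: [0.3, 0.8, -6.7]
grip_width: 0.0618
```

```bash
python3 - <<'E'
from h import *
th=np.deg2rad(3.2); ex=np.array([np.cos(th),np.sin(th)]); ey=np.array([-ex[1],ex[0]])
rel([.5373,.0498,.165],3.2)
for n in('scene','top'):
    im,d=grab(n); W=world(n,d); X=W[...,:2]@ex-.5392; Y=W[...,:2]@ey; Z=W[...,2]
    hsv=cv2.cvtColor(im,cv2.COLOR_RGB2HSV).astype(int)
    box=(np.abs(X)<.035)&(np.abs(Y-.02)<.12)&(Z>.168)&(Z<.242)
    org=box&(hsv[...,0]<20)&(hsv[...,1]>150); wh=box&(hsv[...,1]<40)&(im.min(-1)>90)
    for k,m in(('org',org),('wh',wh)):
        if m.sum()>5: print(n,k,m.sum(),'Y',np.percentile(Y[m],[1,50,99]).round(4),'X',np.percentile(X[m],[1,99]).round(4),'Z',np.percentile(Z[m],[1,99]).round(4))
im,d=load('scene'); save(cv2.resize(im[150:290,250:420],(729,600),interpolation=cv2.INTER_CUBIC),'place0')
E
```

```text
t 18.05 pos [0.5363 0.0498 0.2089] yaw 3.09 F [ 0.3  0.8 -6.7] w 0.0618 -> cm [-0.03  0.09  4.39] turn -0.10816783618494696 q [ -7.  22.  80.   0.  77. -11.] tilt [ 0.002  0.005 -1.   ]
scene org 73 Y [-0.0402  0.0823  0.0968] X [-0.007   0.0337] Z [0.193  0.2369]
scene wh 607 Y [-0.0542 -0.0218  0.0624] X [-0.0305  0.0328] Z [0.1811 0.2374]
top org 44 Y [-0.0415  0.0764  0.0826] X [-0.0304  0.008 ] Z [0.2187 0.2401]
top wh 202 Y [-0.0557  0.0374  0.0736] X [-0.0308  0.008 ] Z [0.1993 0.2405]
```

View pics/place0.png

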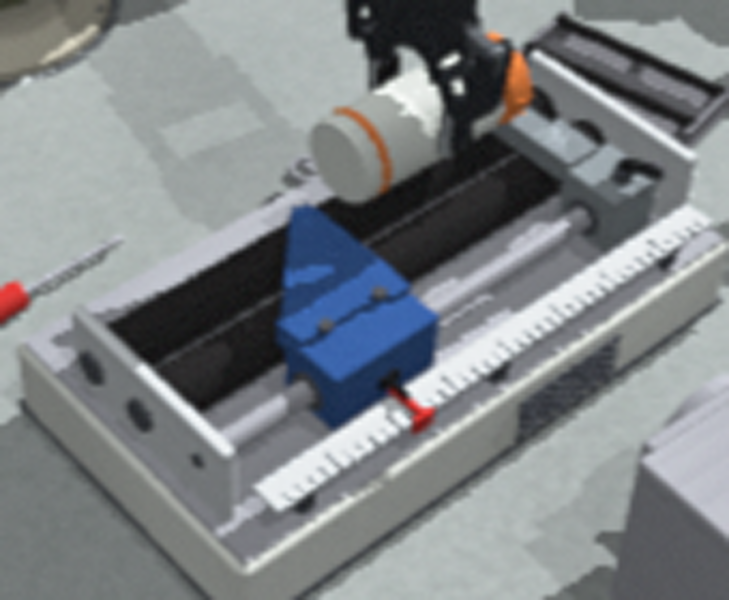

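The jar hangs level over the rollers, lid towards the grey stop. Its ends are at mill y -0.055 and 0.097 against stops at -0.063 and 0.102, so it's centred. Lowering.

Call:
apply_moves --motion '[{"tx": 0,"ty": 0.1,"tz": 1,"turn": -0.1,"jaw": -0.2},{"tx": 0,"ty": 0.1,"tz": 2,"turn": -0.1,"jaw": -0.2},{"tx": 0,"ty": 0.1,"tz": 3,"turn": -0.1,"jaw": -0.2},{"tx": 0,"ty": 0.1,"tz": 3.6,"turn": -0.1,"jaw": -0.2},{"tx": 0,"ty": 0.1,"tz": 3.8,"turn": -0.1,"jaw": -0.2}]'

```text
time_s: 18.57
position: [0.5384, 0.05, 0.1724]
tool_rot: [[-0.056, 0.998, 0.006], [0.998, 0.056, 0.005], [0.004, 0.006, -1.0]]
ft_force: [0.1, -0.6, -8.1]
grip_width: 0.0615
```

```bash
python3 - <<'E'
from h import *
rel([.5368,.0498,.1625],3.2)
E
```

```text
t 18.5667 pos [0.5384 0.05   0.1724] yaw 3.22 F [ 0.1 -0.6 -8.1] w 0.0615 -> cm [-0.01 -0.17  0.99] turn 0.018908194998729755 q [ -7.  25.  83.   0.  72. -11.] tilt [ 0.006  0.005 -1.   ]
```

Call:
apply_moves --motion '[{"tx": 0,"ty": -0.1,"tz": 0.2,"turn": 0,"jaw": -0.2},{"tx": 0,"ty": -0.1,"tz": 0.4,"turn": 0,"jaw": -0.2},{"tx": 0,"ty": -0.1,"tz": 0.6,"turn": 0,"jaw": -0.2},{"tx": 0,"ty": -0.1,"tz": 0.7,"turn": 0,"jaw": -0.2},{"tx": 0,"ty": -0.1,"tz": 0.7,"turn": 0,"jaw": -0.2}]'

```text
time_s: 18.98
position: [0.5376, 0.05, 0.1655]
tool_rot: [[-0.056, 0.998, 0.006], [0.998, 0.056, 0.005], [0.004, 0.006, -1.0]]
ft_force: [0.5, 0.0, -6.7]
grip_width: 0.0615
```

```bash
python3 - <<'E'
from h import *
rel([.5368,.0498,.1625],3.2)
E
```

```text
t 18.9833 pos [0.5376 0.05   0.1655] yaw 3.21 F [ 0.5  0.  -6.7] w 0.0615 -> cm [-0.01 -0.09  0.3 ] turn 0.013175256195381735 q [ -7.  25.  84.   0.  71. -11.] tilt [ 0.006  0.005 -1.   ]
```

Call:
apply_moves --motion '[{"tx": 0,"ty": -0.1,"tz": 0.1,"turn": 0,"jaw": -0.2},{"tx": 0,"ty": -0.1,"tz": 0.2,"turn": 0,"jaw": -0.2},{"tx": 0,"ty": -0.1,"tz": 0.3,"turn": 0,"jaw": -0.2},{"tx": 0,"ty": -0.1,"tz": 0.3,"turn": 0,"jaw": -0.2}]'

```text
time_s: 19.32
position: [0.5379, 0.0499, 0.1651]
tool_rot: [[-0.056, 0.998, 0.012], [0.998, 0.056, 0.004], [0.004, 0.012, -1.0]]
ft_force: [-0.3, 0.6, 12.1]
grip_width: 0.0616
```

```bash
python3 - <<'E'
from h import *
rel([.5368,.0498,.1605],3.2)
E
```

```text
t 19.3167 pos [0.5379 0.0499 0.1651] yaw 3.22 F [-0.3  0.6 12.1] w 0.0616 -> cm [-0.   -0.11  0.46] turn 0.019407435073929946 q [ -7.  25.  84.   0.  70. -11.] tilt [ 0.012  0.004 -1.   ]
```

Seated (force went from -7 to +12 N). Releasing and retreating.

Call:
apply_moves --motion '[{"tx": 0,"ty": 0,"tz": 0,"turn": 0,"jaw": 0.6},{"tx": 0,"ty": 0,"tz": 0,"turn": 0,"jaw": 0.75},{"tx": 0,"ty": 0,"tz": 0,"turn": 0,"jaw": 1},{"tx": 0,"ty": 0,"tz": 0,"turn": 0,"jaw": 1},{"tx": 0,"ty": 0,"tz": 0,"turn": 0,"jaw": 1}]'

```text
time_s: 19.73
position: [0.5379, 0.0499, 0.1651]
tool_rot: [[-0.056, 0.998, 0.012], [0.998, 0.056, 0.004], [0.004, 0.012, -1.0]]
ft_force: [-0.4, 0.1, 0.3]
grip_width: 0.0855
```

Call:
apply_moves --motion '[{"tx": 0,"ty": 0,"tz": -1,"turn": 0,"jaw": 1},{"tx": 0,"ty": 0,"tz": -3,"turn": 0,"jaw": 1},{"tx": 0,"ty": 0,"tz": -6,"turn": 0,"jaw": 1},{"tx": 0,"ty": 0,"tz": -10,"turn": 0,"jaw": 1},{"tx": 0,"ty": 0,"tz": -13,"turn": 0,"jaw": 1}]'

```text
time_s: 20.15
position: [0.5364, 0.0493, 0.2976]
tool_rot: [[-0.056, 0.998, 0.013], [0.998, 0.056, 0.004], [0.003, 0.013, -1.0]]
ft_force: [0.4, -0.2, 0.7]
grip_width: 0.0851
```

Call:
apply_moves --motion '[{"tx": 4,"ty": -4,"tz": 0,"turn": 0,"jaw": 1},{"tx": 8,"ty": -8,"tz": 0,"turn": 0,"jaw": 1},{"tx": 12,"ty": -12,"tz": 0,"turn": 0,"jaw": 1},{"tx": 15,"ty": -14,"tz": 0,"turn": 0,"jaw": 1},{"tx": 18,"ty": -14,"tz": 0,"turn": 0,"jaw": 1}]'

```text
time_s: 20.57
position: [0.394, 0.2008, 0.2967]
tool_rot: [[-0.055, 0.998, 0.013], [0.998, 0.055, 0.004], [0.003, 0.013, -1.0]]
ft_force: [2.0, 0.5, 1.1]
grip_width: 0.0856
```

Call:
apply_moves --motion '[{"tx": 4,"ty": 0,"tz": 0,"turn": 0,"jaw": 1},{"tx": 8,"ty": 0,"tz": 0,"turn": 0,"jaw": 1},{"tx": 12,"ty": 0,"tz": 0,"turn": 0,"jaw": 1},{"tx": 12,"ty": 0,"tz": 0,"turn": 0,"jaw": 1}]'

```text
time_s: 20.9
position: [0.3861, 0.3257, 0.2966]
tool_rot: [[-0.06, 0.998, 0.013], [0.998, 0.06, 0.005], [0.005, 0.013, -1.0]]
ft_force: [-0.1, 0.4, -0.3]
grip_width: 0.0849
```

```bash
python3 - <<'E'
from h import *
from scipy.optimize import minimize
rel([.5368,.0498,.1605],3.2)
th=np.deg2rad(3.2); ex=np.array([np.cos(th),np.sin(th)]); ey=np.array([-ex[1],ex[0]])
im,d=grab('top'); W=world('top',d); b,_=grab('scene')
save(np.vstack([cv2.resize(im[110:230,230:470],(600,300),interpolation=cv2.INTER_CUBIC),cv2.resize(b[140:310,180:520],(600,300),interpolation=cv2.INTER_CUBIC)]),'final')
def fit(m,z0,x0,n,e):
    P=W[m]
    f=lambda p:np.abs(np.hypot((P[:,0]-p[1])*np.sin(p[0])-(P[:,1]-p[2])*np.cos(p[0]),P[:,2]-z0-p[3])-.032).mean()
    r=minimize(f,x0,method='Nelder-Mead',options=dict(maxiter=4000)); a=np.array([np.cos(r.x[0]),np.sin(r.x[0])])
    s=P[:,:2]@a; lo,hi=np.percentile(s,[.5,99.5]); o=r.x[1:3]; c=o+a*((lo+hi)/2-o@a)
    print(n,np.rad2deg(r.x[0]).round(2),c.round(4),'len',(hi-lo).round(4),'dz',r.x[3].round(4),r.fun.round(4)); return c
X=W[...,:2]@ex-.5392; Y=W[...,:2]@ey
c=fit((np.abs(X)<.034)&(np.abs(Y-.02)<.1)&(W[...,2]>.17)&(W[...,2]<.21),.16,[1.62,.537,.05,0],'long',ex); print('mill x,y-grey',c@ex-.5392,c@ey-.1023)
c=fit((np.hypot(W[...,0]-.49,W[...,1]+.388)<.055)&(W[...,2]>.06)&(W[...,2]<.1),.052,[-.26,.49,-.388,0],'small',ex)
a=np.deg2rad(-15); print('cradle along,across',(c-[.493,-.388])@[np.cos(a),np.sin(a)],(c-[.493,-.388])@[-np.sin(a),np.cos(a)])
E
```

```text
t 20.9 pos [0.3861 0.3257 0.2966] yaw 3.46 F [-0.1  0.4 -0.3] w 0.0849 -> cm [-28.52  13.2   13.65] turn 0.26211852154210646 q [27. 15. 76. -0. 88. 23.] tilt [ 0.013  0.005 -1.   ]
long 93.45 [0.5372 0.0485] len 0.147 dz -0.0002 0.0018
mill x,y-grey -0.0001576254901627383 -0.08390387400018395
small -15.25 [ 0.4906 -0.3882] len 0.0665 dz 0.0003 0.0027
cradle along,across -0.002238680715986135 -0.0007745181191481459
```

View pics/final.png

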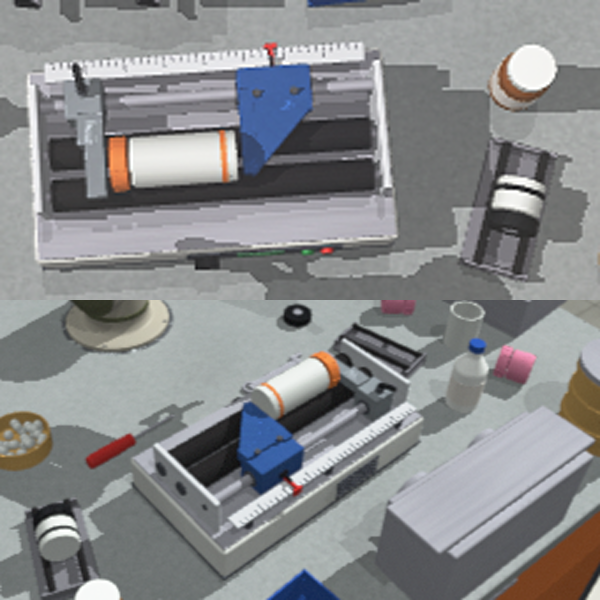

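The final view shows the long jar on the rollers between the stops, at (175,160) in the top half. The pointer is under the red mark at (271,55), the small jar is in the far cradle at (518,195), and the bystanders I can see are in place. All numbers are within tolerance, so I'm handing in.

```bash
python3 -c "
from h import *
print(close_job())"
```

```text
the job is handed in; nothing more can be done
None
```

The changeover is done and handed in at about 21 s of the 67 s allowed; `close_job()` gives no verdict.

| Item | Last measurement | Allowed |
|---|---|---|
| Pointer against red mark (mill y) | about 0.2 mm apart, ±1 mm | 4 mm |
| Long jar, across the rollers | -0.2 mm | ±8 mm |
| Long jar, height | -0.2 mm | ±6 mm |
| Long jar, from grey stop's plane | -83.9 mm | -96 to -72 mm |
| Long jar, angle to rollers | about 0.3° | 4.6° |
| Small jar, across the cradle | -0.8 mm | ±8 mm |
| Small jar, along the cradle | -2 mm | ±55 mm |
| Small jar, height | 0.3 mm | ±6 mm |
| Small jar, angle to cradle | about 0.3° | 8.6° |

- **Setting down:** both jars were lowered until the wrist force showed contact, then released. The gripper was well clear at the end.
- **Pointer:** I measured it after the push; after placing the long jar I only checked it by eye in the final picture.
- **Bystanders:** none appeared moved in the pictures. I did not measure their positions.
- **Rejected moves:** my first two move calls were refused as invalid for lacking "turn" in each row. Nothing moved on those calls.
- **Disagreement:** gripping the long jar shifted the arm about 4 mm sideways and 3 mm up. My sideways estimate of that jar was probably off by that much, but the final placement was not affected.

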